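Pack the bench kit into its fitted tray

TASK

Pack the bench kit into the tray: the grey whetstone, the sanding block, the flat round tin from the front of the bench (not the one by the back wall) and the tape measure each go upright on the dark inlay of their own shape and size, centred on it and lined up with it (either way round). Leave the wooden offcut and the roll of masking tape lying where they are.

Things in the scene. Friction and masses are not known exactly. Their poses are not given: they have to be found in the camera images.
- whetstone_grey_center (a point): Centre (half-way up, 11 mm above its underside) of the grey whetstone, a plain dark grey slab 45 x 105 x 22 mm lying flat; its y axis is its long direction, its z axis up. Loose, 0.25 to 0.45 kg.
- sanding_block_center (a point): Centre (half-way up, 18 mm above its underside) of the sanding block, a cork block wrapped in reddish-brown sandpaper, 61 x 101 x 36 mm, lying flat; y axis long, z up. Loose, about 0.1 kg.
- wax_tin_center (a point): Point on the axis, 12 mm above the underside, of the flat round tin, dark green lid on a pale metal base, 68 mm across and 26 mm high, lying flat, z up; it can be gripped on its lowest 20 mm, where it is 66 mm across. Loose, about 0.16 kg. The similar tin far back near the wall is part of the room and stays.
- tape_measure_center (a point): Centre (half-way up, 29 mm above its underside) of the yellow and black tape measure, standing on its narrow base, 32 x 76 x 58 mm with its tongue; the solid case is 30 mm wide (x) and reaches from y = -26 to +38 mm of this point; y axis along its length, z up. Loose, about 0.19 kg.
- offcut_1_center (a point): Centre (17.5 mm above its underside) of a plain pale wooden offcut, 60 x 90 x 35 mm, y axis long. Loose. It looks like the sanding block but does not belong in the tray.
- masking_tape_center (a point): Centre (13 mm above its underside) of a pale yellow roll of masking tape lying flat, a ring 98 mm across outside and 26 mm high. Loose. It does not belong in the tray.
- board_stone: Pale wooden board 102 x 132 x 8 mm, fixed in the kit tray, with a flush dark inlay at its centre: a rectangle 49 x 109 mm, the place of the grey whetstone. Origin: centre of its underside; its top, 8 mm higher, is 13 mm above the bench. y axis along its long side. The four boards lie two by two, 105 mm apart across, 135 mm along, in any order; the tray rim round them is 10 mm thick, 18 mm high.
- board_sanding: Pale wooden board 102 x 132 x 8 mm, fixed in the kit tray, with a flush dark inlay at its centre: a rectangle 65 x 105 mm, the widest rectangle, the place of the sanding block. Origin: centre of its underside; its top, 8 mm higher, is 13 mm above the bench. y axis along its long side. The four boards lie two by two, 105 mm apart across, 135 mm along, in any order; the tray rim round them is 10 mm thick, 18 mm high.
- board_tin: Pale wooden board 102 x 132 x 8 mm, fixed in the kit tray, with a flush dark inlay at its centre: a disc 72 mm across, the place of the round tin. Origin: centre of its underside; its top, 8 mm higher, is 13 mm above the bench. y axis along its long side. The four boards lie two by two, 105 mm apart across, 135 mm along, in any order; the tray rim round them is 10 mm thick, 18 mm high.
- board_tape: Pale wooden board 102 x 132 x 8 mm, fixed in the kit tray, with a flush dark inlay at its centre: a rectangle 34 x 78 mm, the smallest inlay, the place of the tape measure. Origin: centre of its underside; its top, 8 mm higher, is 13 mm above the bench. y axis along its long side. The four boards lie two by two, 105 mm apart across, 135 mm along, in any order; the tray rim round them is 10 mm thick, 18 mm high.
There are look-alikes about, which are no part of the job. Leave any pink or red look-alike of the part that bears wax_tin_center alone.

How it is judged:
By the outcome, as a careful person would: the job done as asked, in the order asked, and still so for the second after the job is handed in, with the robot touching nothing.
It also fails if it takes over 115 s, if anything falls off the work surface, if the arm or the gripper's body presses on something with over 40 N, if the wrist force passes 120 N, or if a joint passes its speed limit or range.

ROBOT

A 6-joint arm with a two-finger parallel gripper is mounted at the origin on a cart in front of the work surface, level with it; the furniture and walls round the work are solid. World frame = base frame: x ahead of the robot, y to its left, z up, the work surface at z = 0. Lengths are in m, angles in degrees, forces in N, time in s.
With the tool pointing down it reaches from about 0.375 to 0.9 m from the base axis. Payload 3.1 kg.
Tool frame: the origin (TCP) lies at the very end of the fingers, on their centre line; the grasp point (between the pads) lies 19 mm behind it; z points along the fingers, y is the line along which they close (so a half turn about z gives the same grasp; the last joint's range is limited). The gripper opens to 87 mm and grips with 3 to 60 N. Pads are 19 mm wide; open, the fingers measure 117 mm over their backs; the gripper's body (75 mm by 190 mm) begins 51 mm behind the grasp point.
Start: joints at [-81.389, 30.224, 82.088, -0, 67.689, -10.227], TCP at [0.202, -0.591, 0.223] pointing down, gripper open.
Joint ranges: [-176.69, 176.69], [-43.24, 126.21], [12.49, 139.97], [-82, 262], [0, 151.66], [-163.58, 163.58]. Speed limits (degrees/s): [159.86, 159.86, 180, 180, 180, 180].

INTERFACE

Orientations are given as a 3x3 rotation matrix whose columns are the frame's x, y, z axes.
In Python, from rig import * gives the robot as it stands.
- The arm moves only by the tool jog_arm, never from a script. Its arguments are lists of equal length, an entry for each row: "delta_pos": the shift along the world's x, y, z in cm, a list of three; "turn": the turn about the world's z in degrees; "grip": the closure, from 0 (fully open) to 1 (shut). In form: {"delta_pos": [[x, y, z], ...], "turn": [turn, ...], "grip": [grip, ...]}. A call has 1 to 12 rows; each row is the pose to reach, as a shift and turn from the pose commanded when the call began; what a row does not reach only later rows make up. A row lasts 1/8 s, in which the tool goes at most 62.5 mm and 10.7 degrees, less where a joint would pass 70% of its speed; a pose out of reach is approached as far as the arm can. A call with a gripper value outside its range is refused whole. The fingers move at their own pace and stop on an object; the grip force is fixed at half the most. Time passes only in rows, so rows that repeat a pose let the fingers close. It gives the time, the measured TCP pose, the force, the opening and the grip force at its end, in the units of the state.
- read_state(): the state, without advancing time (a new reading comes with each control period).
- capture(name): name is "side" or "top"; returns a dict with "color" (480x640x3 uint8, blue, green, red), "fovy" (degrees; the focal length in pixels is half the picture's height over the tangent of half this angle, whatever the lens; pixels are square), "cx", "cy" (the principal point, pixels), "camera_from_world" (4x4, takes a point from world to camera coordinates). Camera axes: x right, y up, looking along -z (the intrinsics and any distortion apply to the point x, -y, -z); pixel columns grow to the right and rows downward; lengths in m; the calibration is good to about 2 mm. A picture is of the moment at which its call begins. There is no depth.
- hand_in(): hands the job in; it is judged then, once.
The state is a dict: "time_s": time; "joint_positions": joint angles; "qvel": joint speeds; "tau": joint torques, N m; "position": TCP position; "tcp_rot": TCP orientation; "force": force on the tool from outside, world axes, zero at the start; "moment": the same for the moment, N m; "opening": opening from 0.0 (shut) to 1.0 (fully open); "grasp_force": force on a finger pad.
Only numpy, scipy, OpenCV 4.12 (cv2) and the standard library are available. Lean on these libraries where they do the work, as an engineer would, in place of code of your own. Each camera call takes 0.05 s, during which the arm holds its last target. There are 200 camera calls.

## Working session

There is one attempt and no reset: what is moved stays moved. The work goes in short steps, Python scripts to look and compute and a tool call to move; the robot and the scene stay as the last step left them, time stands still between calls to the robot, and variables do not carry over. Pictures are saved under pics/ and viewed, at most 14 in all, crops included, and the job is handed in when it is done.

Besides the shell and the picture viewer there is one more tool, called after "Emit:" as a command line: name --pt "numbers of a row" for each row, then --argument value for the rest. jog_arm: Moves the arm, as the interface text tells. Its arguments: {"type":"object","properties":{"delta_pos":{"type":"array"},"turn":{"type":"array"},"grip":{"type":"array"}},"required":["delta_pos","turn","grip"]}

```bash
mkdir -p pics; ls; python3 - <<'E'
from rig import *
import cv2,numpy as np
for n in("top","side"):
    c=capture(n); cv2.imwrite(f"pics/{n}0.png",c["color"]); print(n,{k:v for k,v in c.items() if k!="color"})
print(read_state())
E
```

```text
pics
top {'fovy': 54.612361037057546, 'cx': 320.6710813900521, 'cy': 244.926175846144, 'camera_from_world': array([[-0.01014635, -0.99983146, -0.01530016,  0.04574916],
       [ 0.99290271, -0.01188687,  0.11833389, -0.54652723],
       [-0.11849582, -0.01399091,  0.99285598, -1.37441746],
       [ 0.        ,  0.        ,  0.        ,  1.        ]])}
side {'fovy': 54.96514892209133, 'cx': 326.85939669006416, 'cy': 241.50983659019158, 'camera_from_world': array([[-0.86956987, -0.49347822, -0.01809682,  0.45687835],
       [ 0.31819597, -0.5879725 ,  0.74366637, -0.18975938],
       [-0.37762358,  0.64091153,  0.66830595, -1.28265522],
       [ 0.        ,  0.        ,  0.        ,  1.        ]])}
{'time_s': 0.1, 'joint_positions': array([-8.13883831e+01,  3.02724074e+01,  8.21494897e+01, -3.35757564e-04,
        6.76884033e+01, -1.02257199e+01]), 'qvel': array([ 0.00533619, -0.12335054, -0.10405354, -0.04387419,  0.00769731,
       -0.04717564]), 'tau': array([-4.52371614e-04, -4.40984452e+01, -1.77151144e+01,  6.34051720e-02,
        5.33385691e-02, -3.58176840e-05]), 'position': array([ 0.20174416, -0.59084973,  0.22168022]), 'tcp_rot': array([[ 9.46438384e-01,  3.22884343e-01, -2.93616986e-04],
       [ 3.22884301e-01, -9.46436532e-01,  1.90258700e-03],
       [ 3.36425712e-04, -1.89548568e-03, -9.99998147e-01]]), 'force': array([-0.2057363 , -1.02981662,  0.80608864]), 'moment': array([0.03247479, 0.00986071, 0.0290371 ]), 'grasp_force': 0.0, 'opening': 0.998324248599031}
```

View pics/top0.png

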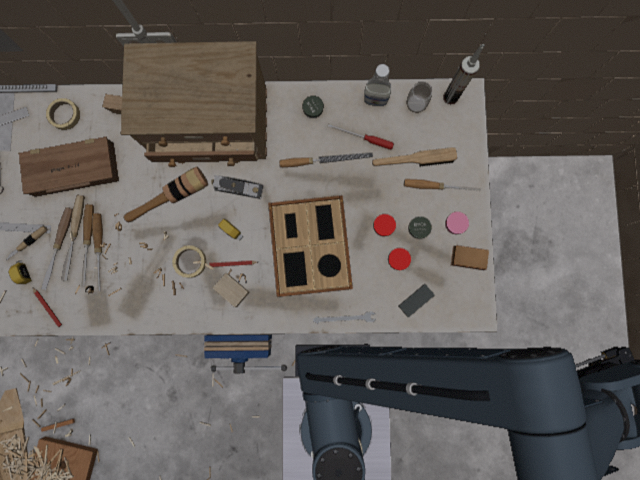

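View pics/side0.png

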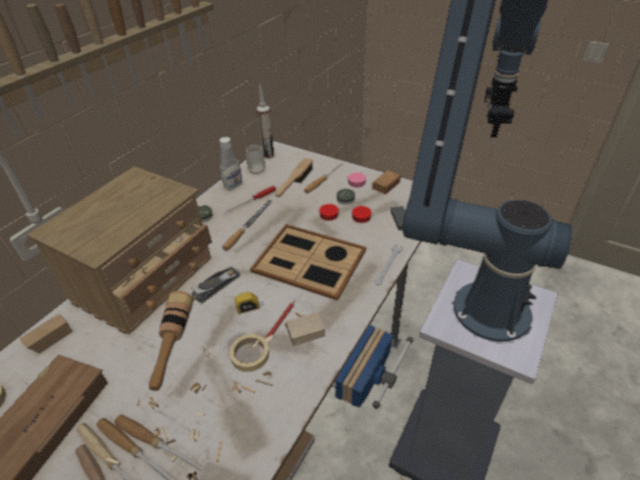

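The top view shows the tray at px (272–352, 196–296). Its inlays are tape (291,225), stone (324,222), sanding (294,268) and tin (330,265). The whetstone is at (416,300) and the sanding block at (470,257).
- **Green tins:** one at (420,227) and one at (313,105). The second is by the back wall, so I take (420,227). The red ones at (385,225) and (400,259) and the pink one at (457,222) are look-alikes.
- **Tape measures:** one at (230,228) and one at (20,272), which looks out of reach. I take (230,228), subject to a size check.

I'll confirm both choices in an enlarged crop.

```bash
cat > h.py <<'E'
from rig import *
import cv2,numpy as np
class Cam:
    def __init__(s,n):
        c=capture(n); s.im=c["color"]; s.f=240/np.tan(np.radians(c["fovy"]/2)); s.c=np.array([c["cx"],c["cy"]])
        T=c["camera_from_world"]; s.R=T[:3,:3]; s.t=T[:3,3]; s.o=-s.R.T@s.t
    def ray(s,uv,z):
        uv=np.atleast_2d(uv).astype(float); d=(uv-s.c)/s.f
        D=np.c_[d[:,0],-d[:,1],-np.ones(len(d))]@s.R
        return s.o+D*((z-s.o[2])/D[:,2])[:,None]
    def px(s,p):
        q=np.atleast_2d(p)@s.R.T+s.t
        return np.c_[q[:,0],-q[:,1]]/-q[:,2:]*s.f+s.c
def rect(P):  # centre(mm), sizes(mm), angle of the long axis
    (c,(w,h),a)=cv2.minAreaRect((P[:,:2]*1000).astype(np.float32))
    if w>h: w,h,a=h,w,a-90
    a+=90   # direction of the h side
    return np.round(c,1),round(w,1),round(h,1),round((a+90)%180-90,1)
E
python3 - <<'E'
from h import *
c=Cam("top"); print(c.o)
a=c.im[185:325,365:505]; b=c.im[205:315,170:280]
cv2.imwrite("pics/crop.png",np.hstack([cv2.resize(a,(400,400),interpolation=2),cv2.resize(b,(400,400),interpolation=2)]))
for n,p,z in[("tin",(420,227),.026),("tape",(230,228),.058),("tape2",(20,272),.058),("stone",(416,300),.022),("sand",(470,257),.036),("tray corners",(272,201),.018)]: print(n,c.ray(p,z).round(3))
E
```

```text
[0.38024983 0.02001559 1.42997126]
tin [[ 0.599 -0.263  0.026]]
tape [[0.598 0.31  0.058]]
tape2 [[0.473 0.937 0.058]]
stone [[ 0.379 -0.244  0.022]]
sand [[ 0.505 -0.407  0.036]]
tray corners [[0.688 0.189 0.018]]
```

View pics/crop.png

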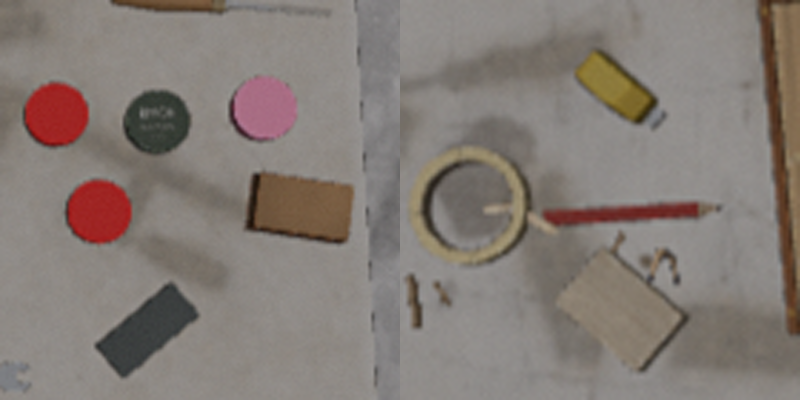

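The crop confirms it. The dark green lidded tin is at top-view (420,227), beside the red and pink look-alikes. The grey slab is at (416,300) and the brown block at (470,257). The yellow tape measure is at (230,228) with its tongue to the lower right; the other one is 1.05 m away, out of reach. The offcut is plain and pale at (231,289). Now I'll measure.

```bash
cat > m.py <<'E'
from h import *
def comp(im,box,fn,k=4):
    x0,y0,x1,y1=box; a=cv2.resize(im[y0:y1,x0:x1],None,fx=k,fy=k,interpolation=cv2.INTER_CUBIC)
    m=fn(a.astype(int),cv2.cvtColor(a,cv2.COLOR_BGR2HSV).astype(int)).astype(np.uint8)
    cs,_=cv2.findContours(m,0,1); q=max(cs,key=cv2.contourArea)[:,0,:]
    return (q+.5)/k-.5+[x0,y0]
dark=lambda t:(lambda a,h:h[...,2]<t)
def show(n,c,q,z): print(n,*rect(c.ray(q,z)))
E
python3 - <<'E'
from m import *
c=Cam("top"); im=c.im
for n,p in [("wood",(305,240)),("inlay",(324,222)),("bench",(440,300)),("stone",(416,300)),("sand",(472,257)),("sandside",(454,257)),("tin",(420,220)),("tape",(229,226)),("rim",(275,240))]: print(n,im[p[1],p[0]],end=" ")
print()
for n,b in [("b_tape",(280,208,302,243)),("b_stone",(312,200,336,244)),("b_sand",(280,247,308,290)),("b_tin",(314,248,346,282))]:
    q=comp(im,b,dark(75)); show(n,c,q,.013)
show("stone",c,comp(im,(392,278,440,322),lambda a,h:h[...,2]<115),.022)
show("sand",c,comp(im,(445,240,495,275),lambda a,h:(a[...,2]-a[...,0]>25)&(h[...,2]>78)),.036)
show("tin",c,comp(im,(404,212,436,243),lambda a,h:h[...,2]<110),.020)
show("tape",c,comp(im,(214,212,246,245),lambda a,h:(a[...,2]-a[...,0]>45)),.058)
q=comp(im,(255,185,365,305),lambda a,h:(a[...,2]-a[...,0]>28)|(h[...,2]<60)); show("tray",c,q,.018)
q=comp(im,(165,240,215,285),lambda a,h:(a[...,2]-a[...,0]>30));show("masking",c,q,.026)
E
```

```text
wood [ 88 117 141] inlay [12 15 12] bench [126 130 137] stone [64 64 59] sand [ 68  92 119] sandside [33 46 64] tin [50 58 51] tape [ 61 125 143] rim [ 77 102 119] 
b_tape [611.7 132.4] 33.2 77.1 5.4
b_stone [621.1  27.7] 48.4 107.7 5.2
b_sand [477.  119.9] 64.5 103.8 5.1
b_tin [487.1  15.6] 68.8 70.2 89.4
stone [ 378.4 -244.6] 49.6 109.6 -51.4
sand [ 505.6 -410.6] 60.6 100.4 81.0
tin [ 599.4 -262.5] 69.3 74.2 -46.0
tape [597.1 315. ] 28.8 66.8 49.3
tray [549.   73.9] 232.7 292.7 5.3
masking [503.6 443.6] 95.4 97.9 89.4
```

The scale checks out: inlay spacings come to 105.1 and 135.3 mm, with the board's long axis at 5.3°. Averaging the four gives these board centres (mm):

| Board | x | y |
|---|---|---|
| stone | 621.3 | 27.8 |
| sanding | 477.1 | 120.0 |
| tin | 486.8 | 15.4 |
| tape | 611.6 | 132.4 |

The whetstone goes first. Its full silhouette cast at half height gives (378.4, -246.7).

Emit:
jog_arm --pt "17.7 34.4 -12" --pt "17.7 34.4 -12" --pt "17.7 34.4 -12" --pt "17.7 34.4 -12" --pt "17.7 34.4 -12" --pt "17.7 34.4 -12" --pt "17.7 34.4 -12" --pt "17.7 34.4 -12" --pt "17.7 34.4 -12" --pt "17.7 34.4 -12" --pt "17.7 34.4 -16" --pt "17.7 34.4 -16" --turn '[-70.2,-70.2,-70.2,-70.2,-70.2,-70.2,-70.2,-70.2,-70.2,-70.2,-70.2,-70.2]' --grip '[0,0,0,0,0,0,0,0,0,0,0,0]'

```text
time_s: 1.7
position: [0.3774, -0.2474, 0.0612]
tcp_rot: [[0.623, -0.782, -0.003], [-0.782, -0.623, 0.003], [-0.005, 0.0, -1.0]]
force: [0.3, 0.2, -0.3]
opening: 1.003
grasp_force: 0.0
```

Emit:
jog_arm --pt "0.1 0.1 -3" --pt "0.1 0.1 -5.7" --pt "0.1 0.1 -5.7" --pt "0.1 0.1 -5.7" --pt "0.1 0.1 -5.7" --pt "0.1 0.1 -5.7" --pt "0.1 0.1 -5.7" --pt "0.1 0.1 -5.7" --pt "0.1 0.1 -5.7" --pt "0.1 0.1 -5.7" --turn '[0,0,0,0,0,0,0,0,0,0]' --grip '[0,0,0,0.3,1,1,1,1,1,1]'

```text
time_s: 2.95
position: [0.3797, -0.2467, 0.0058]
tcp_rot: [[0.625, -0.781, -0.0], [-0.781, -0.625, -0.0], [0.0, 0.0, -1.0]]
force: [-2.4, -1.6, 6.1]
opening: 0.511
grasp_force: 30.0
```

Emit:
jog_arm --pt "0 0 5" --pt "0 0 9" --pt "0 0 9" --pt "0 0 9" --turn '[0,0,0,0]' --grip '[1,1,1,1]'

```text
time_s: 3.45
position: [0.3793, -0.2457, 0.0947]
tcp_rot: [[0.624, -0.781, -0.001], [-0.781, -0.624, 0.002], [-0.002, -0.0, -1.0]]
force: [-0.7, -0.3, -4.2]
opening: 0.511
grasp_force: 30.0
```

Emit:
jog_arm --pt "24.2 27.4 0.5" --pt "24.2 27.4 0.5" --pt "24.2 27.4 0.5" --pt "24.2 27.4 0.5" --pt "24.2 27.4 0.5" --pt "24.2 27.4 0.5" --pt "24.2 27.4 0.5" --pt "24.2 27.4 -4" --pt "24.2 27.4 -4" --pt "24.2 27.4 -4" --turn '[56.6,56.6,56.6,56.6,56.6,56.6,56.6,56.6,56.6,56.6]' --grip '[1,1,1,1,1,1,1,1,1,1]'

```text
time_s: 4.7
position: [0.6209, 0.0269, 0.0549]
tcp_rot: [[0.996, 0.09, -0.002], [0.09, -0.996, 0.0], [-0.002, -0.001, -1.0]]
force: [-0.2, 0.2, -2.9]
opening: 0.514
grasp_force: 30.0
```

```bash
python3 - <<'E'
from m import *
c=Cam("top"); s=Cam("side")
cv2.imwrite("pics/p1.png",np.hstack([cv2.resize(c.im[180:300,260:380],(400,400),interpolation=2),cv2.resize(s.im[170:320,230:380],(400,400),interpolation=2)]))
st=read_state(); print(st["position"],st["tcp_rot"][:,1])
E
```

```text
[0.62255083 0.02683311 0.05660809] [ 9.03799255e-02 -9.95907278e-01  4.03185088e-04]
```

View pics/p1.png

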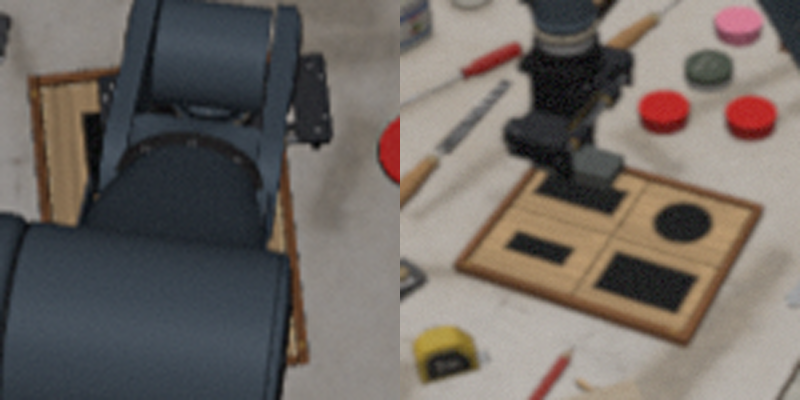

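The top view is blocked by the arm. The side view shows the stone held level, above the board_stone inlay at crop (580,195). Lowering and releasing.

Emit:
jog_arm --pt "-0.05 0 -2" --pt "-0.05 0 -3.2" --pt "-0.05 0 -3.65" --pt "-0.05 0 -3.65" --pt "-0.05 0 -3.65" --pt "-0.05 0 -3.65" --pt "-0.05 0 -3.65" --pt "-0.05 0 -3.65" --pt "-0.05 0 0" --pt "-0.05 0 5" --pt "-0.05 0 5" --turn '[0,0,0,0,0,0,0,0,0,0,0]' --grip '[1,1,1,1,0.38,0.38,0.38,0.38,0.38,0.2,0.2]'

```text
time_s: 6.18
position: [0.6248, 0.0272, 0.1099]
tcp_rot: [[0.996, 0.091, 0.01], [0.091, -0.996, -0.001], [0.009, 0.002, -1.0]]
force: [0.9, -1.4, -0.8]
opening: 0.753
grasp_force: 0.0
```

Emit:
jog_arm --pt "-11.6 -43.9 0" --pt "-11.6 -43.9 0" --pt "-11.6 -43.9 0" --pt "-11.6 -43.9 0" --pt "-11.6 -43.9 0" --pt "-11.6 -43.9 0" --pt "-11.6 -43.9 0" --pt "-11.6 -43.9 0" --pt "-11.6 -43.9 -2.6" --pt "-11.6 -43.9 -2.6" --pt "-11.6 -43.9 -2.6" --turn '[75.7,75.7,75.7,75.7,75.7,75.7,75.7,75.7,75.7,75.7,75.7]' --grip '[0,0,0,0,0,0,0,0,0,0,0]'

```text
time_s: 7.55
position: [0.5053, -0.4107, 0.0792]
tcp_rot: [[0.157, 0.988, -0.001], [0.988, -0.157, 0.001], [0.001, -0.001, -1.0]]
force: [0.0, 0.4, -1.0]
opening: 0.999
grasp_force: 0.0
```

```bash
python3 - <<'E'
from m import *
c=Cam("top"); im=c.im; s=Cam("side")
show("stone",c,comp(im,(308,194,342,248),lambda a,h:(h[...,2]<85)),.029)
show("inlay",c,comp(im,(308,194,342,248),lambda a,h:(h[...,2]<40)),.013)
cv2.imwrite("pics/p2.png",np.hstack([cv2.resize(im[185:305,262:382],(400,400),interpolation=2),cv2.resize(s.im[150:250,330:430],(400,400),interpolation=2)]))
E
```

```text
stone [619.5  27.9] 48.8 108.9 5.3
inlay [570.8  26.9] 3.8 37.0 -84.3
```

View pics/p2.png

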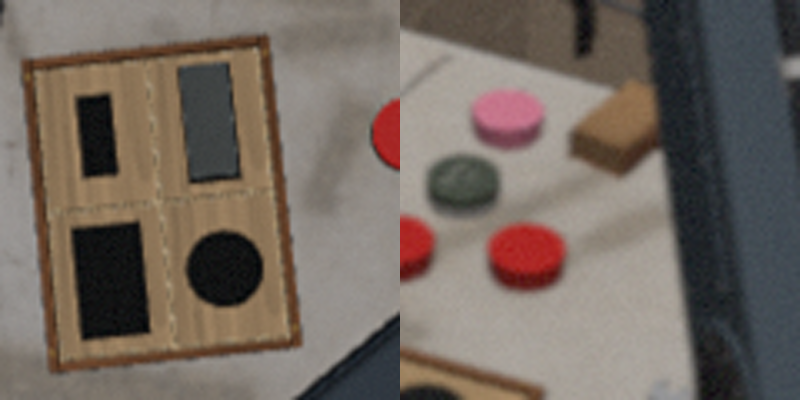

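The stone is on its inlay at 5.3°, with a dark strip only at its near end, which is the side face. On to the sanding block.

Emit:
jog_arm --pt "0 0 -4" --pt "0 0 -7.3" --pt "0 0 -7.3" --pt "0 0 -7.3" --pt "0 0 -7.3" --pt "0 0 -7.3" --pt "0 0 -7.3" --pt "0 0 -7.3" --pt "0 0 0" --pt "0 0 2.5" --pt "0 0 2.5" --turn '[0,0,0,0,0,0,0,0,0,0,0]' --grip '[0,0,0,1,1,1,1,1,1,1,1]'

```text
time_s: 9.02
position: [0.507, -0.4133, 0.1078]
tcp_rot: [[0.158, 0.988, 0.005], [0.988, -0.158, -0.005], [-0.005, 0.006, -1.0]]
force: [0.2, -0.1, -1.6]
opening: 0.694
grasp_force: 30.0
```

Emit:
jog_arm --pt "-2.8 53.1 0" --pt "-2.8 53.1 0" --pt "-2.8 53.1 0" --pt "-2.8 53.1 0" --pt "-2.8 53.1 0" --pt "-2.8 53.1 0" --pt "-2.8 53.1 0" --pt "-2.8 53.1 0" --pt "-2.8 53.1 0" --pt "-2.8 53.1 0" --pt "-2.8 53.1 -5" --pt "-2.8 53.1 -5" --turn '[-75.6,-75.6,-75.6,-75.6,-75.6,-75.6,-75.6,-75.6,-75.6,-75.6,-75.6,-75.6]' --grip '[1,1,1,1,1,1,1,1,1,1,1,1]'

```text
time_s: 10.52
position: [0.4737, 0.1185, 0.051]
tcp_rot: [[0.996, 0.092, -0.011], [0.092, -0.996, -0.0], [-0.011, -0.001, -1.0]]
force: [0.3, 0.2, -0.1]
opening: 0.687
grasp_force: 30.0
```

Emit:
jog_arm --pt "0 0 0" --pt "0 0 -2" --pt "0 0 -3.4" --pt "0 0 -3.4" --pt "0 0 -3.4" --turn '[0,0,0,0,0]' --grip '[1,1,1,1,1]'

```text
time_s: 11.15
position: [0.4776, 0.1194, 0.0212]
tcp_rot: [[0.996, 0.093, 0.001], [0.093, -0.996, 0.0], [0.001, 0.0, -1.0]]
force: [-0.6, 0.5, -0.9]
opening: 0.689
grasp_force: 30.0
```

Emit:
jog_arm --pt "0 0 -0.07" --pt "0 0 -0.07" --pt "0 0 -0.07" --pt "0 0 -0.07" --pt "0 0 -0.07" --pt "0 0 3" --pt "0 0 8.4" --pt "0 0 8.4" --turn '[0,0,0,0,0,0,0,0]' --grip '[1,0.22,0.22,0.22,0.22,0.22,0.22,0.22]'

```text
time_s: 12.15
position: [0.4801, 0.1197, 0.1078]
tcp_rot: [[0.996, 0.093, 0.008], [0.093, -0.996, 0.0], [0.008, 0.001, -1.0]]
force: [-0.3, 0.1, -0.0]
opening: 0.778
grasp_force: 0.0
```

```bash
python3 - <<'E'
from m import *
c=Cam("top"); im=c.im
for t in(75,85,95):
    q=comp(im,(404,210,438,243),lambda a,h:(h[...,2]<t)); print(t,c.ray(cv2.minEnclosingCircle(q.astype(np.float32))[0],.013).round(4),*rect(c.ray(q,.026))) 
    e=cv2.fitEllipse(q.astype(np.float32)); print(c.ray(e[0],.013).round(4),np.array(e[1])*1.417/c.f*1000)
q=comp(im,(214,210,248,247),lambda a,h:(a[...,2]-a[...,0]>45)|(h[...,2]<70)); show("tape sil",c,q,.029); show("top",c,q,.058)
s=Cam("side")
cv2.imwrite("pics/p3.png",np.hstack([cv2.resize(im[205:255,205:255],(400,400),interpolation=2),cv2.resize(s.im[275:325,220:270],(400,400),interpolation=2)]))
E
```

```text
75 [[ 0.5994 -0.2641  0.013 ]] [ 598.1 -261.7] 64.7 69.6 -45.9
[[ 0.5998 -0.264   0.013 ]] [64.67550549 69.34712695]
85 [[ 0.5992 -0.2643  0.013 ]] [ 598.3 -261.6] 66.3 70.6 -46.7
[[ 0.5998 -0.264   0.013 ]] [66.14492422 70.58433146]
95 [[ 0.5992 -0.2643  0.013 ]] [ 598.3 -261.6] 67.4 71.7 -46.7
[[ 0.5998 -0.2641  0.013 ]] [67.53323862 71.4720257 ]
tape sil [600.5 320.4] 30.5 71.3 47.8
top [595.9 314.2] 29.9 69.8 47.8
```

View pics/p3.png

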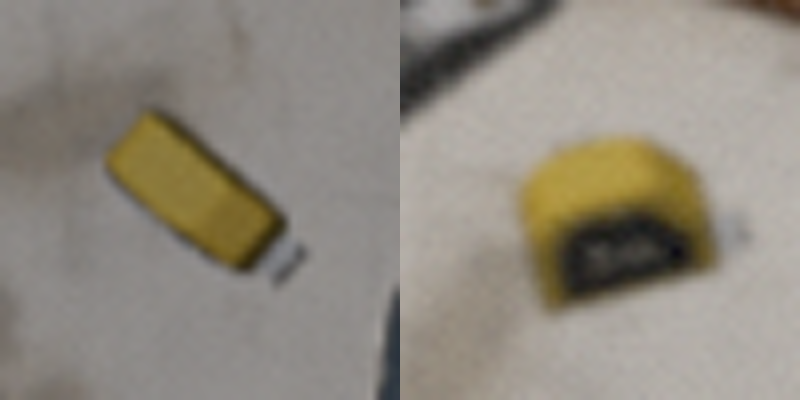

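The crop shows the tape's case at top-view px (219–240, 219–239). Its tongue is low, at the lower-right end around (241.3,238.1), and the case front bottom is near (238.2,236.8). The tin is at (599.7, -264.2). I'll grip the tin next and place the tape from these points later.

Emit:
jog_arm --pt "12.2 -38.4 0" --pt "12.2 -38.4 0" --pt "12.2 -38.4 0" --pt "12.2 -38.4 0" --pt "12.2 -38.4 0" --pt "12.2 -38.4 0" --pt "12.2 -38.4 0" --pt "12.2 -38.4 0" --pt "12.2 -38.4 0" --pt "12.2 -38.4 -3.5" --pt "12.2 -38.4 -3.5" --pt "12.2 -38.4 -3.5" --turn '[90,90,90,90,90,90,90,90,90,90,90,90]' --grip '[0,0,0,0,0,0,0,0,0,0,0,0]'

```text
time_s: 13.75
position: [0.599, -0.2642, 0.0688]
tcp_rot: [[-0.093, 0.996, -0.001], [0.996, 0.093, 0.001], [0.001, -0.001, -1.0]]
force: [0.5, 0.3, -0.2]
opening: 1.0
grasp_force: 0.0
```

```bash
python3 - <<'E'
from m import *
c=Cam("top"); s=Cam("side")
A=c.ray((238.2,236.8),.0)[0]; B=c.ray((241.3,238.1),.008)[0]; print(A.round(4),B.round(4))
q=comp(c.im,(214,210,248,247),lambda a,h:(a[...,2]-a[...,0]>45)|(h[...,2]<70)); 
u=np.array([np.cos(np.radians(47.8)),np.sin(np.radians(47.8))]); v=np.array([-u[1],u[0]])
for z in(0,.03,.045,.058):
    P=c.ray(q,z)[:,:2]*1000; print(z,"long",(P@u).min().round(1),(P@u).max().round(1),"lat",(P@v).min().round(1),(P@v).max().round(1))
print("A,B along",A[:2]@u*1000,B[:2]@u*1000,"lat",A[:2]@v*1000,B[:2]@v*1000)
cv2.imwrite("pics/p4.png",np.hstack([cv2.resize(s.im[150:250,300:400],(400,400),interpolation=2),cv2.resize(c.im[195:295,270:370],(400,400),interpolation=2)]))
E
```

```text
[0.5795 0.2967 0.    ] [0.5742 0.2855 0.008 ]
0 long 612.1 684.7 lat -244.5 -213.2
0.03 long 604.9 676.0 lat -245.0 -214.4
0.045 long 601.3 671.7 lat -245.2 -215.0
0.058 long 598.2 667.9 lat -245.4 -215.5
A,B along 609.0124713840154 597.1516037966735 lat -229.99127239306975 -233.6013546449066
```

View pics/p4.png

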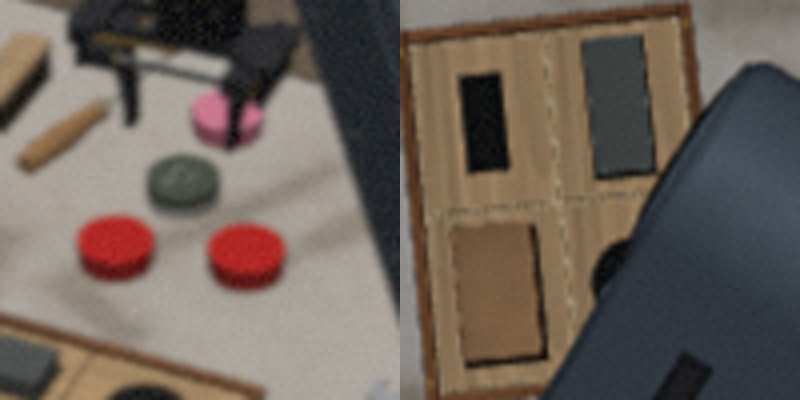

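The side crop shows the gripper straddling the green tin at crop (183,183), between the red and pink look-alikes. The stone and block both look well set in the tray. Gripping the tin low.

Emit:
jog_arm --pt "0 0 -4" --pt "0 0 -6.6" --pt "0 0 -6.6" --pt "0 0 -6.6" --pt "0 0 -6.6" --pt "0 0 -6.6" --pt "0 0 -6.6" --pt "0 0 -6.6" --pt "0 0 -2" --pt "0 0 4" --pt "0 0 4" --turn '[0,0,0,0,0,0,0,0,0,0,0]' --grip '[0,0,0,1,1,1,1,1,1,1,1]'

```text
time_s: 15.22
position: [0.6029, -0.2666, 0.1149]
tcp_rot: [[-0.093, 0.996, 0.01], [0.996, 0.093, -0.006], [-0.007, 0.009, -1.0]]
force: [0.7, -0.6, -1.8]
opening: 0.754
grasp_force: 30.0
```

Emit:
jog_arm --pt "-11.3 27.95 0" --pt "-11.3 27.95 0" --pt "-11.3 27.95 0" --pt "-11.3 27.95 0" --pt "-11.3 27.95 0" --pt "-11.3 27.95 0" --pt "-11.3 27.95 -5" --pt "-11.3 27.95 -8" --pt "-11.3 27.95 -9.2" --pt "-11.3 27.95 -9.2" --pt "-11.3 27.95 -9.2" --turn '[0,0,0,0,0,0,0,0,0,0,0]' --grip '[1,1,1,1,1,1,1,1,1,1,1]'

```text
time_s: 16.6
position: [0.4871, 0.0144, 0.0177]
tcp_rot: [[-0.092, 0.996, 0.001], [0.996, 0.092, -0.0], [-0.0, 0.001, -1.0]]
force: [0.7, 0.8, -1.5]
opening: 0.751
grasp_force: 30.0
```

Emit:
jog_arm --pt "0 0 -0.07" --pt "0 0 -0.07" --pt "0 0 -0.07" --pt "0 0 -0.07" --pt "0 0 -0.07" --pt "0 0 -0.07" --pt "0 0 3" --pt "0 0 9" --pt "0 0 9" --turn '[0,0,0,0,0,0,0,0,0]' --grip '[1,1,0.13,0.13,0.13,0.13,0.13,0.13,0.13]'

```text
time_s: 17.73
position: [0.4893, 0.0146, 0.1112]
tcp_rot: [[-0.093, 0.996, 0.009], [0.996, 0.093, -0.002], [-0.003, 0.009, -1.0]]
force: [0.5, -0.0, -0.4]
opening: 0.871
grasp_force: 0.0
```

Emit:
jog_arm --pt "11.4 30.5 0" --pt "11.4 30.5 0" --pt "11.4 30.5 0" --pt "11.4 30.5 0" --pt "11.4 30.5 0" --pt "11.4 30.5 0" --pt "11.4 30.5 0" --pt "11.4 30.5 0" --pt "11.4 30.5 0" --turn '[-47.5,-47.5,-47.5,-47.5,-47.5,-47.5,-47.5,-47.5,-47.5]' --grip '[0,0,0,0,0,0,0,0,0]'

```text
time_s: 18.85
position: [0.5996, 0.3185, 0.107]
tcp_rot: [[0.672, 0.74, -0.002], [0.74, -0.672, -0.001], [-0.002, -0.001, -1.0]]
force: [-0.0, 0.6, 0.0]
opening: 1.001
grasp_force: 0.0
```

```bash
python3 - <<'E'
from m import *
c=Cam("top"); s=Cam("side")
cv2.imwrite("pics/p5.png",np.hstack([cv2.resize(s.im[230:330,190:290],(400,400),interpolation=2),cv2.resize(c.im[190:300,265:375],(400,400),interpolation=2)]))
print(read_state()["position"])
E
```

```text
[0.60016068 0.31867055 0.10750074]
```

View pics/p5.png

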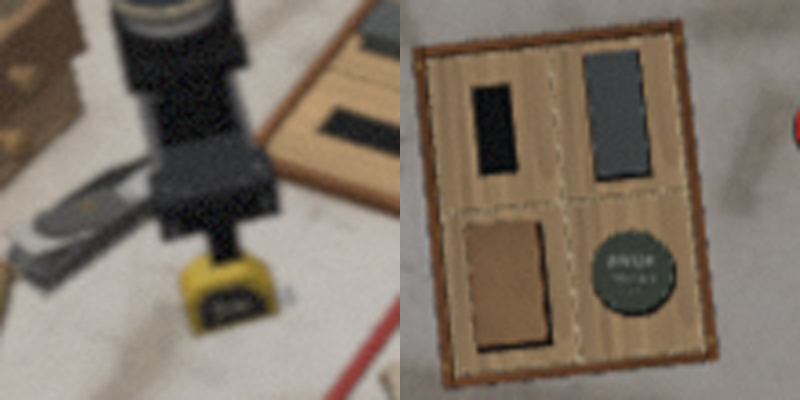

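The gripper's finger is centred over the tape case at crop (228,290), with the planer clear behind. The tray has three items in place. Gripping the tape.

Emit:
jog_arm --pt "0.05 0 -5" --pt "0.05 0 -9.3" --pt "0.05 0 -9.3" --pt "0.05 0 -9.3" --pt "0.05 0 -9.3" --pt "0.05 0 -9.3" --pt "0.05 0 -9.3" --pt "0.05 0 -9.3" --pt "0.05 0 -9.3" --pt "0.05 0 -9.3" --pt "0.05 0 -5" --pt "0.05 0 -1" --turn '[0,0,0,0,0,0,0,0,0,0,0,0]' --grip '[0,0,0,1,1,1,1,1,1,1,1,1]'

```text
time_s: 20.45
position: [0.6001, 0.3197, 0.0973]
tcp_rot: [[0.671, 0.741, -0.002], [0.741, -0.671, -0.001], [-0.002, -0.001, -1.0]]
force: [0.1, -0.4, -2.6]
opening: 0.341
grasp_force: 30.0
```

Emit:
jog_arm --pt "1.65 -18.75 0" --pt "1.65 -18.75 0" --pt "1.65 -18.75 0" --pt "1.65 -18.75 0" --pt "1.65 -18.75 0" --pt "1.65 -18.75 -4" --pt "1.65 -18.75 -6.5" --pt "1.65 -18.75 -6.9" --pt "1.65 -18.75 -6.9" --pt "1.65 -18.75 -6.9" --turn '[-42.5,-42.5,-42.5,-42.5,-42.5,-42.5,-42.5,-42.5,-42.5,-42.5]' --grip '[1,1,1,1,1,1,1,1,1,1]'

```text
time_s: 21.7
position: [0.6181, 0.133, 0.0293]
tcp_rot: [[0.996, 0.095, 0.002], [0.095, -0.996, 0.0], [0.002, 0.0, -1.0]]
force: [0.7, 0.4, -2.2]
opening: 0.341
grasp_force: 30.0
```

```bash
python3 - <<'E'
from m import *
c=Cam("top"); s=Cam("side")
cv2.imwrite("pics/p6.png",np.hstack([cv2.resize(s.im[215:295,240:320],(400,400),interpolation=2),cv2.resize(c.im[190:300,265:375],(400,400),interpolation=2)]))
print(read_state()["position"])
u=np.array([.9957,.0924,0]);
for n,p in[("inlay",.6116)]:
    o=np.array([.6116,.1324,.0145])
    for y in(-.039,-.038,-.026,.038,.039): print(y,s.px(o+u*y+np.array([-.0924,.9957,0])*.015).round(1), ((s.px(o+u*y+np.array([-.0924,.9957,0])*.015)-[240,215])*5).round())
E
```

```text
[0.61792601 0.13278097 0.02928682]
-0.039 [[290.1 268.5]] [[251. 267.]]
-0.038 [[289.8 268.4]] [[249. 267.]]
-0.026 [[286.3 267.3]] [[232. 261.]]
0.038 [[268.  261.5]] [[140. 232.]]
0.039 [[267.7 261.4]] [[138. 232.]]
```

View pics/p6.png

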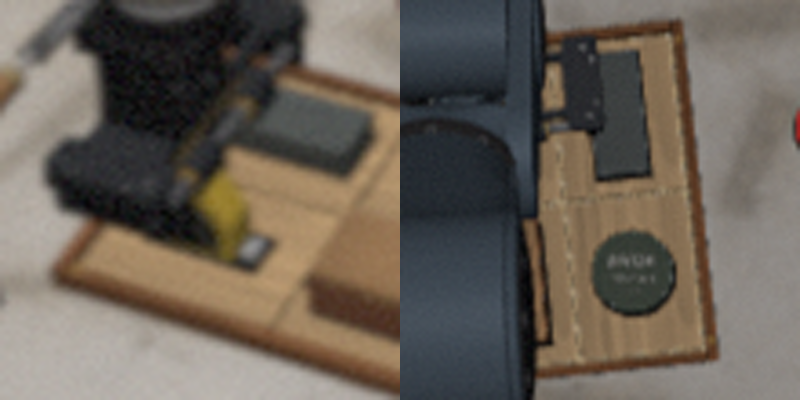

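In the side crop the tape's case front bottom is at about (235,260), against (232,261) predicted, so it is within about 2 mm. Releasing.

Emit:
jog_arm --pt "0 0 -0.08" --pt "0 0 -0.08" --pt "0 0 -0.08" --pt "0 0 -0.08" --pt "0 0 -0.08" --pt "0 0 -0.08" --pt "0 0 3" --pt "0 0 9" --pt "0 0 12" --pt "-15 -20 15" --pt "-15 -30 15" --pt "-15 -30 15" --turn '[0,0,0,0,0,0,0,0,0,0,0,0]' --grip '[1,1,0.5,0.5,0.5,0.5,0.5,0.5,0.5,0.5,0.5,0.5]'

```text
time_s: 23.3
position: [0.5282, -0.0319, 0.1668]
tcp_rot: [[0.996, 0.094, 0.001], [0.094, -0.996, -0.0], [0.001, 0.001, -1.0]]
force: [1.0, -0.8, -0.0]
opening: 0.5
grasp_force: 0.0
```

Emit:
jog_arm --pt "-5 -15 0" --pt "-5 -25 0" --pt "-5 -25 0" --pt "-5 -25 0" --pt "-5 -25 0" --pt "-5 -25 0" --turn '[0,0,0,0,0,0]' --grip '[0.5,0.5,0.5,0.5,0.5,0.5]'

```text
time_s: 24.05
position: [0.4784, -0.2805, 0.166]
tcp_rot: [[0.996, 0.092, -0.001], [0.092, -0.996, 0.001], [-0.001, -0.001, -1.0]]
force: [0.3, 0.2, 0.1]
opening: 0.494
grasp_force: 0.0
```

```bash
cat > chk.py <<'E'
from m import *
c=Cam("top"); im=c.im; s=Cam("side")
show("stone top",c,comp(im,(308,194,342,248),lambda a,h:(h[...,2]<90)&(h[...,2]>40)),.035)
show("stone sil",c,comp(im,(308,194,342,248),lambda a,h:(h[...,2]<85)),.024)
show("sand top",c,comp(im,(278,244,312,292),lambda a,h:(h[...,2]>60)&(h[...,2]<127)&(a[...,2]-a[...,0]>20)),.049)
q=comp(im,(314,248,347,283),lambda a,h:(h[...,2]<85)); e=cv2.fitEllipse(q.astype(np.float32)); print("tin",c.ray(e[0],.026).round(4)*1000,np.array(e[1])*1.4/c.f*1000)
show("tape top",c,comp(im,(278,200,305,246),lambda a,h:(a[...,2]-a[...,0]>70)),.071)
cv2.imwrite("pics/p7.png",np.hstack([cv2.resize(im[190:300,265:375],(400,400),interpolation=2),cv2.resize(s.im[220:300,245:325] if 0 else s.im[215:305,245:335],(400,400),interpolation=2)]))
E
python3 chk.py
```

```text
stone top [618.4  27.8] 49.2 109.4 5.2
stone sil [620.4  27.7] 49.1 109.4 5.3
sand top [477.1 117.8] 69.8 112.4 6.0
tin [[486.3  15.7  26. ]] [68.84675722 70.95326873]
tape top [614.4 135.1] 26.8 62.1 7.2
```

View pics/p7.png

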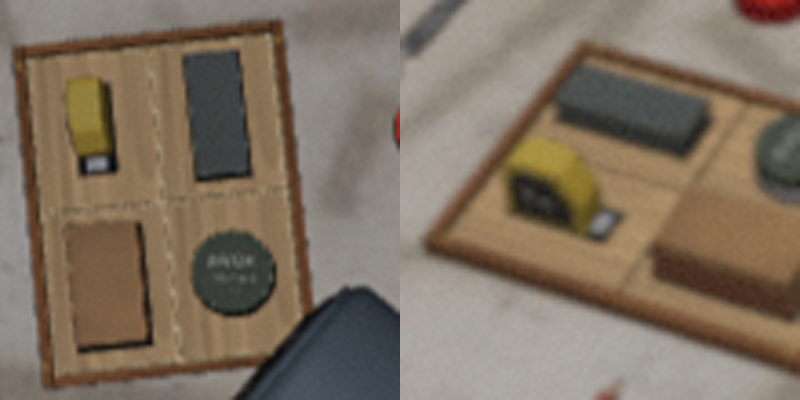

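All four sit on their inlays in both views. I'll check centring with brightness profiles along and across each item.

```bash
python3 - <<'E'
from m import *
c=Cam("top"); g=c.im.astype(np.float32)
U=np.array([.9957,.0924,0]); V=np.array([-.0924,.9957,0])
def prof(n,o,z,d,e,L,w,ch):
    o=np.array([*o,z]); t=np.arange(-L,L+1,2)/1000; k=np.linspace(-w,w,15)/1000
    P=(o+t[:,None,None]*d+k[None,:,None]*e).reshape(-1,3); q=c.px(P).astype(np.float32).reshape(len(t),15,2)
    v=cv2.remap(g,q[...,0],q[...,1],1).mean(1); v=v[:,2] if ch=='r' else v[:,2]-v[:,0] if ch=='d' else v[:,1]
    i=list(range(0,16)); print(n,"neg:",[(int(round(t[j]*1000)),int(v[j])) for j in range(len(t)) if abs(t[j])*1000>L-20 and t[j]<0],"pos:",[(int(round(t[j]*1000)),int(v[j])) for j in range(len(t)) if abs(t[j])*1000>L-20 and t[j]>0])
S=(.6213,.0278);B=(.4771,.12);T=(.6116,.1324)
prof("stone U",S,.035,U,V,64,12,'r'); prof("stone V",S,.035,V,U,34,30,'r')
prof("sand U",B,.049,U,V,62,18,'r'); prof("sand V",B,.049,V,U,42,30,'r')
prof("tape V",T,.071,V,U,26,5,'d'); prof("tape U tongue",T,.018,U,V,48,5,'r')
E
```

```text
stone U neg: [(-64, 148), (-62, 147), (-60, 136), (-58, 108), (-56, 65), (-54, 34), (-52, 39), (-50, 53), (-48, 62), (-46, 63)] pos: [(46, 60), (48, 61), (50, 73), (52, 96), (54, 123), (56, 141), (58, 145), (60, 130), (62, 103), (64, 77)]
stone V neg: [(-34, 133), (-32, 135), (-30, 137), (-28, 136), (-26, 126), (-24, 91), (-22, 60), (-20, 59), (-18, 61), (-16, 62)] pos: [(16, 60), (18, 59), (20, 59), (22, 66), (24, 85), (26, 116), (28, 133), (30, 136), (32, 138), (34, 139)]
sand U neg: [(-62, 148), (-60, 148), (-58, 146), (-56, 132), (-54, 99), (-52, 56), (-50, 45), (-48, 74), (-46, 104), (-44, 120)] pos: [(44, 111), (46, 110), (48, 111), (50, 114), (52, 124), (54, 135), (56, 144), (58, 146), (60, 142), (62, 135)]
sand V neg: [(-42, 137), (-40, 135), (-38, 132), (-36, 121), (-34, 85), (-32, 56), (-30, 69), (-28, 98), (-26, 120), (-24, 123)] pos: [(24, 115), (26, 113), (28, 111), (30, 115), (32, 130), (34, 135), (36, 131), (38, 129), (40, 130), (42, 133)]
tape V neg: [(-26, 53), (-24, 53), (-22, 49), (-20, 37), (-18, 19), (-16, 34), (-14, 44), (-12, 48), (-10, 67), (-8, 80)] pos: [(8, 83), (10, 84), (12, 84), (14, 79), (16, 64), (18, 43), (20, 46), (22, 49), (24, 49), (26, 50)]
tape U tongue neg: [(-48, 149), (-46, 150), (-44, 150), (-42, 135), (-40, 111), (-38, 76), (-36, 82), (-34, 105), (-32, 124), (-30, 130)] pos: [(30, 142), (32, 144), (34, 145), (36, 145), (38, 145), (40, 142), (42, 137), (44, 130), (46, 133), (48, 137)]
```

The tin and stone are centred within about 1 mm. The sanding block and tape both read about +2 to 2.5 mm along the board's long axis: block edges at -47.6/+52.7, tongue tip at about -35.5. I'll regrip each and shift it about 2.2 mm, tape first.

Emit:
jog_arm --pt "13.9 41.4 0" --pt "13.9 41.4 0" --pt "13.9 41.4 0" --pt "13.9 41.4 0" --pt "13.9 41.4 0" --pt "13.9 41.4 0" --pt "13.9 41.4 0" --pt "13.9 41.4 0" --pt "13.9 41.4 -4.6" --pt "13.9 41.4 -4.6" --pt "13.9 41.4 -4.6" --pt "13.9 41.4 -4.6" --turn '[0,0,0,0,0,0,0,0,0,0,0,0]' --grip '[0.4,0.4,0.4,0.4,0.4,0.4,0.4,0.4,0.4,0.4,0.4,0.4]'

```text
time_s: 25.7
position: [0.619, 0.1329, 0.122]
tcp_rot: [[0.996, 0.092, 0.003], [0.092, -0.996, 0.0], [0.003, 0.0, -1.0]]
force: [0.7, -0.6, 0.6]
opening: 0.603
grasp_force: 0.0
```

```bash
python3 -c "
from rig import *
for i in range(3): capture('top')
s=read_state();print(s['position'],s['tcp_rot'][:,1],s['opening'])"
```

```text
[0.61868366 0.13299813 0.12155488] [ 9.26191490e-02 -9.95701599e-01  1.38523328e-04] 0.5950436884556675
```

Emit:
jog_arm --pt "0 0 -5" --pt "0 0 -9.1" --pt "0 0 -9.1" --pt "0 0 -9.1" --pt "0 0 -9.1" --pt "0 0 -9.1" --pt "0 0 -9.1" --pt "0 0 -9.1" --pt "0 0 -8.8" --pt "-0.22 -0.07 -8.8" --pt "-0.22 -0.07 -8.8" --pt "-0.22 -0.07 -9.08" --turn '[0,0,0,0,0,0,0,0,0,0,0,0]' --grip '[0.4,0.4,0.4,1,1,1,1,1,1,1,1,1]'

```text
time_s: 27.35
position: [0.6153, 0.1326, 0.0309]
tcp_rot: [[0.996, 0.093, -0.001], [0.093, -0.996, -0.0], [-0.001, 0.0, -1.0]]
force: [-7.2, 0.3, 23.4]
opening: 0.343
grasp_force: 29.9
```

Emit:
jog_arm --pt "0 0 0" --pt "0 0 0" --pt "0 0 0" --pt "0 0 0" --pt "0 0 0" --pt "0 0 5" --pt "0 0 9" --pt "0 0 9" --pt "-14 -1.4 9" --pt "-14 -1.4 9" --pt "-14 -1.4 8" --pt "-14 -1.4 8" --turn '[0,0,0,0,0,0,0,0,0,0,0,0]' --grip '[1,1,0.5,0.5,0.5,0.5,0.5,0.5,0.18,0.18,0.18,0.18]'

```text
time_s: 28.85
position: [0.4732, 0.1185, 0.1083]
tcp_rot: [[0.996, 0.093, -0.005], [0.093, -0.996, -0.0], [-0.005, -0.0, -1.0]]
force: [0.0, 0.0, 0.1]
opening: 0.8
grasp_force: 0.0
```

```bash
python3 -c "
from rig import *
for i in range(3): capture('top')
s=read_state();print(s['position'],s['tcp_rot'][:,1],s['opening'])"
```

```text
[0.47773579 0.11855304 0.10937646] [ 9.28444385e-02 -9.95680617e-01  1.41271913e-04] 0.8175639250526261
```

Emit:
jog_arm --pt "0 0 -4" --pt "0 0 -8.2" --pt "0 0 -8.75" --pt "0 0 -8.75" --pt "0 0 -8.75" --pt "0 0 -8.75" --pt "0 0 -8.75" --pt "0 0 -8.75" --pt "0 0 -8.4" --pt "-0.23 -0.02 -8.4" --pt "-0.23 -0.02 -8.4" --pt "-0.23 -0.02 -8.6" --turn '[0,0,0,0,0,0,0,0,0,0,0,0]' --grip '[0.18,0.18,0.18,1,1,1,1,1,1,1,1,1]'

```text
time_s: 30.5
position: [0.4734, 0.1184, 0.0233]
tcp_rot: [[0.996, 0.093, -0.0], [0.093, -0.996, 0.0], [-0.0, -0.0, -1.0]]
force: [-0.4, -0.2, -2.0]
opening: 0.692
grasp_force: 30.0
```

Emit:
jog_arm --pt "0 0 -0.12" --pt "0 0 -0.12" --pt "0 0 -0.12" --pt "0 0 -0.12" --pt "0 0 -0.12" --pt "0 0 -0.12" --pt "0 0 4" --pt "0 0 9" --pt "0 -6 13" --pt "0 -20 13" --pt "0 -30 13" --pt "0 -40 13" --turn '[0,0,0,0,0,0,0,0,0,0,0,0]' --grip '[1,1,0.22,0.22,0.22,0.22,0.22,0.22,0.22,0.22,0.22,0.22]'

```text
time_s: 32.0
position: [0.4733, -0.123, 0.1522]
tcp_rot: [[0.996, 0.093, 0.001], [0.093, -0.996, -0.0], [0.001, 0.0, -1.0]]
force: [0.9, 0.2, 0.7]
opening: 0.781
grasp_force: 0.0
```

Emit:
jog_arm --pt "0 -10 0" --pt "0 -20 0" --pt "0 -20 0" --pt "0 -20 0" --pt "0 -20 0" --pt "0 -20 0" --turn '[0,0,0,0,0,0]' --grip '[0.22,0.22,0.22,0.22,0.22,0.22]'

```text
time_s: 32.75
position: [0.4729, -0.3188, 0.1516]
tcp_rot: [[0.996, 0.094, -0.002], [0.094, -0.996, 0.002], [-0.001, -0.002, -1.0]]
force: [0.2, -0.3, 0.6]
opening: 0.784
grasp_force: 0.0
```

```bash
python3 - <<'E'
from m import *
c=Cam("top"); s=Cam("side"); g=c.im.astype(np.float32)
U=np.array([.9957,.0924,0]); V=np.array([-.0924,.9957,0])
def prof(n,o,z,d,e,L,w,ch):
    o=np.array([*o,z]); t=np.arange(-L,L+1,2)/1000; k=np.linspace(-w,w,15)/1000
    q=c.px((o+t[:,None,None]*d+k[None,:,None]*e).reshape(-1,3)).astype(np.float32).reshape(len(t),15,2)
    v=cv2.remap(g,q[...,0],q[...,1],1).mean(1); v=v[:,2] if ch=='r' else v[:,2]-v[:,0]
    print(n,[(int(round(a*1000)),int(b)) for a,b in zip(t,v) if abs(a)*1000>L-18])
B=(.4771,.12);T=(.6116,.1324)
prof("sand U",B,.049,U,V,62,18,'r'); prof("sand V",B,.049,V,U,42,30,'r')
prof("tape V",T,.071,V,U,26,5,'d'); prof("tape U",T,.018,U,V,48,5,'r')
cv2.imwrite("pics/p8.png",np.hstack([cv2.resize(c.im[180:300,260:380],(400,400),interpolation=2),cv2.resize(s.im[190:330,230:370],(400,400),interpolation=2)]))
E
```

```text
sand U [(-62, 149), (-60, 148), (-58, 146), (-56, 133), (-54, 111), (-52, 96), (-50, 104), (-48, 118), (-46, 122), (46, 110), (48, 118), (50, 130), (52, 142), (54, 146), (56, 147), (58, 147), (60, 142), (62, 135)]
sand V [(-42, 138), (-40, 137), (-38, 133), (-36, 122), (-34, 88), (-32, 67), (-30, 82), (-28, 109), (-26, 123), (26, 113), (28, 111), (30, 119), (32, 136), (34, 137), (36, 132), (38, 130), (40, 131), (42, 134)]
tape V [(-26, 53), (-24, 54), (-22, 50), (-20, 38), (-18, 21), (-16, 34), (-14, 43), (-12, 48), (-10, 67), (10, 84), (12, 85), (14, 80), (16, 62), (18, 38), (20, 44), (22, 48), (24, 50), (26, 51)]
tape U [(-48, 150), (-46, 149), (-44, 144), (-42, 133), (-40, 121), (-38, 115), (-36, 123), (-34, 129), (-32, 122), (32, 146), (34, 146), (36, 144), (38, 140), (40, 138), (42, 140), (44, 144), (46, 146), (48, 147)]
```

View pics/p8.png

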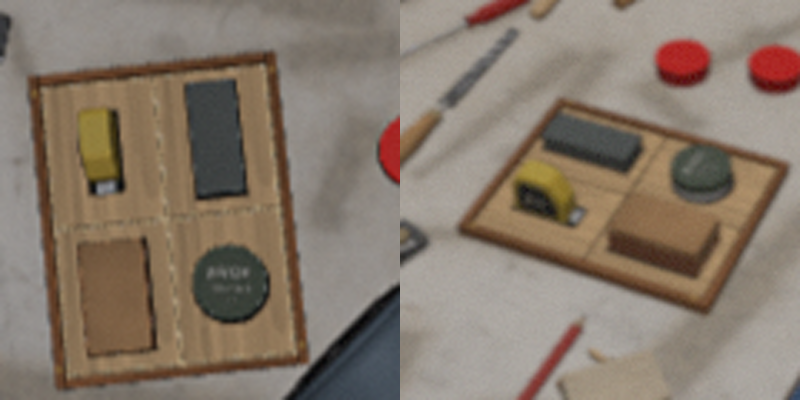

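Both now sit within about 1 mm: block edges at about -51/+50, and only a thin even strip of inlay beyond the tape's tongue. All four are upright and the offcut hasn't been touched. The arm is clear, so I'm handing in.

```bash
python3 -c "
from rig import *
print(hand_in())"
```

```text
the job is handed in; nothing more can be done
None
```

I handed the job in at about 33 s: whetstone, sanding block, front tin and tape measure are each upright on their own inlay, measured centred to about 1 mm, and the arm never reached for the offcut or masking tape. The hand-in gave no verdict.

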